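# Tap three proud bearing rollers home in order

## Robot

A 6-joint arm with a two-finger parallel gripper is mounted at the origin on the work surface. World frame = base frame: x ahead of the robot, y to its left, z up, the work surface at z = 0. Lengths are in mm, angles in rad, forces in N, time in s.
With the tool pointing down it reaches from about 350 to 925 mm from the base axis. Payload 6.4 kg.
Tool frame: the origin (TCP) lies midway between the tips of the shut fingers; the grasp point (between the pads) lies 19 mm behind it; z points along the fingers, y is the line along which they close (so a half turn about z gives the same grasp; the last joint's range is limited). The gripper opens to 85 mm and grips with 20 to 120 N. Pads are 22 mm wide; open, the fingers measure 114 mm over their backs; the gripper's body (76 mm by 85 mm) begins 54 mm behind the grasp point. The pads swing forward as they close: fully open they stand 13 mm farther back than shut.
Start: joints at [-1.284, 0.245, 1.558, -0, 1.339, -0.174], TCP at [289.038, -582.212, 231.29] pointing down, gripper open.
Joint ranges: [-3.13, 3.13], [-1.02, 2.26], [0.13, 2.54], [-0.95, 4.09], [0.21, 2.88], [-2.74, 2.74]. Speed limits (rad/s): [2.57, 2.57, 3.14, 3.14, 3.14, 3.14].

## Interface

Orientations are given as a unit quaternion [x, y, z, w].
In Python, from station import arm, eyes gives the robot as it stands. The module is installed in compiled form; this text tells all that it offers.
- The arm moves only by the shell command python3 -m pendant 'ROWS'. ROWS is JSON, a list of rows, each a list of 3 entries, a list of its own where there are three numbers: the shift along the tool's x, y, z in cm, then the turn, a rotation vector about the tool's x, y, z in rad, then the opening, from 0 (shut) to 1 (fully open). A call has exactly 8 rows; each row is the pose to reach, as a shift and turn from the pose commanded when the call began, along the tool's axes at that moment; what a row does not reach only later rows make up. A row lasts 1/8 s, in which the tool goes at most 62.5 mm and 10.7 degrees, less where a joint would pass 70% of its speed; a pose out of reach is approached as far as the arm can. A call with a gripper value outside its range is refused whole. The fingers move at their own pace and stop on an object; the grip force is fixed at half the most. Time passes only in rows, so rows that repeat a pose let the fingers close, or fill a call up. It gives the time, the measured TCP pose, the force, the opening and the grip force at its end, in the units of the state.
- arm.read_state(): the state, without advancing time (a new reading comes with each control period).
- eyes.get_image(name): name is "scene" or "top"; returns (picture, depth): 384x512x3 uint8, red, green, blue; 384x512 float32, mm along the optical axis (not along the pixel's ray), 0 where there is no reading.
- eyes.camera_params(name): a dict with "mtx" (3x3 intrinsics, pixels), "dist_coeffs" ([k1, k2, p1, p2, k3] as OpenCV has them; the pictures are not rectified), "origin" and "attitude" of the camera in the world. Camera axes: x right, y down, z forward; pixel columns grow to the right and rows downward; lengths in mm; the calibration is good to about 2 mm. A picture is of the moment at which its call begins. camera_params takes no time and is no camera call.
- arm.close_job(): hands the job in; it is judged then, once.
The state is a dict: "clock": time; "joint_positions": joint angles; "dq": joint speeds; "joint_efforts": joint torques, N m; "eef_pos": TCP position; "tcp_rot": TCP orientation; "contact_force": force on the tool from outside, world axes, zero at the start; "ft_torque": the same for the moment, N m; "width": opening from 0.0 (shut) to 1.0 (fully open); "grasp_force": force on a finger pad.
Only numpy, scipy, OpenCV 4.12 (cv2) and the standard library are available. Lean on these libraries where they do the work, as an engineer would, in place of code of your own. Each camera call takes 0.05 s, during which the arm holds its last target. There are 200 camera calls.

## Task

Three colour-marked rollers stand proud in the brass cage of the thrust bearing. With the fingertips, tap them down gently one at a time, first the red one, then the yellow one, then the blue one, each until it is level with the unmarked rollers. Do not lift or shift the bearing, lean hard on it, or disturb the things around it, and finish clear of everything.

Things in the scene. Friction and masses are not known exactly. Their poses are not given: they have to be found in the camera images.
- bearing: Thrust bearing cage on a black rubber ring, in one piece, loose, 3.5 kg, on a fixed grey plate (270 mm square, 20 mm thick). 224 mm outside, 136 mm bore; 18 radial rollers, middles on a 90 mm radius. Origin: centre of its underside, 20 mm above the table, z up. Seen from above, red lies along +x, yellow 140 and blue 240 degrees anticlockwise. Unmarked rollers top out 28 mm above the origin, the cage 22 mm.
- roller_red_top (a point): Highest point of the red-marked roller, mid-length; moves down with it. The roller is a steel cylinder, 18 mm diameter, 26 mm long, lying level and radially (point x points outwards, z up), with an 18 mm wide red paint band. Its unmarked neighbours are 31 mm away to either side, centre to centre. Its top is 48 mm above the table when home.
- roller_yellow_top (a point): Highest point of the yellow-marked roller, mid-length; moves down with it. The roller is a steel cylinder, 18 mm diameter, 26 mm long, lying level and radially (point x points outwards, z up), with an 18 mm wide yellow paint band. Its unmarked neighbours are 31 mm away to either side, centre to centre. Its top is 48 mm above the table when home.
- roller_blue_top (a point): Highest point of the blue-marked roller, mid-length; moves down with it. The roller is a steel cylinder, 18 mm diameter, 26 mm long, lying level and radially (point x points outwards, z up), with an 18 mm wide blue paint band. Its unmarked neighbours are 31 mm away to either side, centre to centre. Its top is 48 mm above the table when home.
- roller_red (a joint): Slide of the red roller in m: 0 = fully proud (8 mm above the other rollers), 0.008 = home, level with the others. Starts between 0 and 0.0015. Slides straight down when pushed on top, friction fit of about 4 N, stays where it is left. Once home the rubber gives, from 5 N at about 2.5 N/mm for up to 6 mm, and springs back level.
- roller_yellow (a joint): Slide of the yellow roller in m: 0 = fully proud (8 mm above the other rollers), 0.008 = home, level with the others. Starts between 0 and 0.0015. Slides straight down when pushed on top, friction fit of about 4 N, stays where it is left. Once home the rubber gives, from 5 N at about 2.5 N/mm for up to 6 mm, and springs back level.
- roller_blue (a joint): Slide of the blue roller in m: 0 = fully proud (8 mm above the other rollers), 0.008 = home, level with the others. Starts between 0 and 0.0015. Slides straight down when pushed on top, friction fit of about 4 N, stays where it is left. Once home the rubber gives, from 5 N at about 2.5 N/mm for up to 6 mm, and springs back level.
- spacer: Loose brass ring lying flat on the table, 60 mm outside and 42 mm inside diameter, 14 mm high, origin at the centre of its underside. Leave alone.
- tin: Loose green tin with a pale lid, 60 mm diameter, 60 mm high, upright on the table, origin at the centre of its underside. Leave alone.
- wrench: Loose steel wrench lying flat on the table beyond the plate, about 180 mm long along its x, origin on its underside. Leave alone.
- carton: Loose cardboard carton 70 x 45 x 35 mm on the table, origin at the centre of its underside. Leave alone.

How it is judged (in metres and radians):
On the way, in this order (a step that is already met when the one before it is completed fails the run):
1. the red roller is down, level with the unmarked rollers (within 2 mm) (value of joint roller_red above 0.006 m), for 0.1 s.
2. the yellow roller is down, level with the unmarked rollers (within 2 mm) (value of joint roller_yellow above 0.006 m), for 0.1 s.
3. the blue roller is down, level with the unmarked rollers (within 2 mm) (value of joint roller_blue above 0.006 m), for 0.1 s.
At the end, for the whole second after the job is handed in: All three marked rollers are level with the others to within 2 mm, the bearing is at rest within 12 mm of where it was, and the spacer, tin, wrench and carton are within 20 mm of where they were (value of joint each of roller_red, roller_yellow, roller_blue above 0.006 m and distance of bearing from where it was at the start of the episode below 0.012 m and linear speed of bearing below 0.02 m/s and distance of each of spacer, tin, wrench, carton from where it was at the start of the episode below 0.02 m); the robot touches nothing.
It fails at once if the yellow roller is pushed in (more than 3.5 mm down) before the red one is home (value of joint roller_yellow above 0.0035 m and value of joint roller_red below 0.006 m).
It fails at once if the blue roller is pushed in (more than 3.5 mm down) before the yellow one is home (value of joint roller_blue above 0.0035 m and value of joint roller_yellow below 0.006 m).
It fails at once if the robot leans on the bearing or a roller with more than 40 N (contact force between any of the fingers, the arm and bearing above 40 N).
It fails at once if the bearing is shifted or lifted by more than 12 mm (distance of bearing from where it was at the start of the episode above 0.012 m).
It fails at once if a thing standing by is moved or lifted by more than 20 mm (distance of any of spacer, tin, wrench, carton from where it was at the start of the episode above 0.02 m).
It also fails if it takes over 40 s, if anything falls off the work surface, if the arm or the gripper's body presses on something with over 40 N, if the wrist force passes 120 N, or if a joint passes its speed limit or range.

## Working session

There is one attempt and no reset: what is moved stays moved. The work goes in short steps, Python scripts to look and compute and a shell command to move; the robot and the scene stay as the last step left them, time stands still between calls to the robot, and variables do not carry over. Pictures are saved under pics/ and viewed, at most 10 in all, crops included, and the job is handed in when it is done.

```bash
mkdir -p pics
cat > h.py <<'E'
import numpy as np, cv2
from station import arm, eyes
from scipy.spatial.transform import Rotation as R
def grab(n):
    im,d=eyes.get_image(n); np.savez(f'{n}.npz',im=im,d=d); return im,d
def load(n):
    z=np.load(f'{n}.npz'); return z['im'],z['d']
def att(p):
    a=np.array(p['attitude'],float); return a if a.shape==(3,3) else R.from_quat(a).as_matrix()
def world(n,uv,depth=None,z=None):
    p=eyes.camera_params(n); A=att(p)
    r=cv2.undistortPoints(np.array(uv,float).reshape(-1,1,2),np.array(p['mtx']),np.array(p['dist_coeffs'])).reshape(-1,2)
    r=np.c_[r,np.ones(len(r))]; o=np.array(p['origin'])
    if z is not None:
        w=r@A.T; return o+w*((z-o[2])/w[:,2])[:,None]
    return o+(r*np.array(depth)[:,None])@A.T
E
python3 - <<'E'
from h import *
for n in('top','scene'):
    im,d=grab(n); cv2.imwrite(f'pics/{n}0.png',cv2.resize(im[:,:,::-1],(800,600),interpolation=cv2.INTER_CUBIC)); print(eyes.camera_params(n))
print(arm.read_state())
E
```

```text
{'mtx': array([[444.8174005 ,   0.        , 255.14739228],
       [  0.        , 444.8174005 , 195.02517987],
       [  0.        ,   0.        ,   1.        ]]), 'dist_coeffs': array([-0.02997274,  0.        ,  0.        ,  0.        ,  0.        ]), 'origin': array([ 437.9569263 ,   23.73225699, 1223.67945889]), 'attitude': array([ 0.71318257, -0.69701344,  0.0427394 , -0.06096091])}
{'mtx': array([[483.03572744,   0.        , 258.37458947],
       [  0.        , 483.03572744, 194.09882027],
       [  0.        ,   0.        ,   1.        ]]), 'dist_coeffs': array([0.01883966, 0.        , 0.        , 0.        , 0.        ]), 'origin': array([1144.57054642, -486.31609957,  819.54298059]), 'attitude': array([ 0.84873258,  0.36310462, -0.15411648, -0.35221605])}
{'clock': 0.1, 'joint_positions': array([-1.28411344e+00,  2.45779928e-01,  1.55891220e+00, -1.87759958e-05,
        1.33871413e+00, -1.74133340e-01]), 'dq': array([-0.0007875 , -0.00150932, -0.00267958,  0.00046475, -0.0007833 ,
        0.00088639]), 'joint_efforts': array([ 3.84482619e-04, -4.30671608e+01, -3.27128470e+01, -1.80678267e-04,
        2.84554633e-03,  5.46104218e-06]), 'eef_pos': array([ 288.87535583, -581.70589261,  230.25689479]), 'tcp_rot': array([ 9.73572378e-01,  2.28376888e-01, -6.01229514e-05, -9.04851408e-04]), 'contact_force': array([-0.05946005,  0.73889739, -0.0205896 ]), 'ft_torque': array([-0.02988878, -0.02112966,  0.0419684 ]), 'grasp_force': 0.0, 'width': 1.0005341640633107}
```

View pics/top0.png

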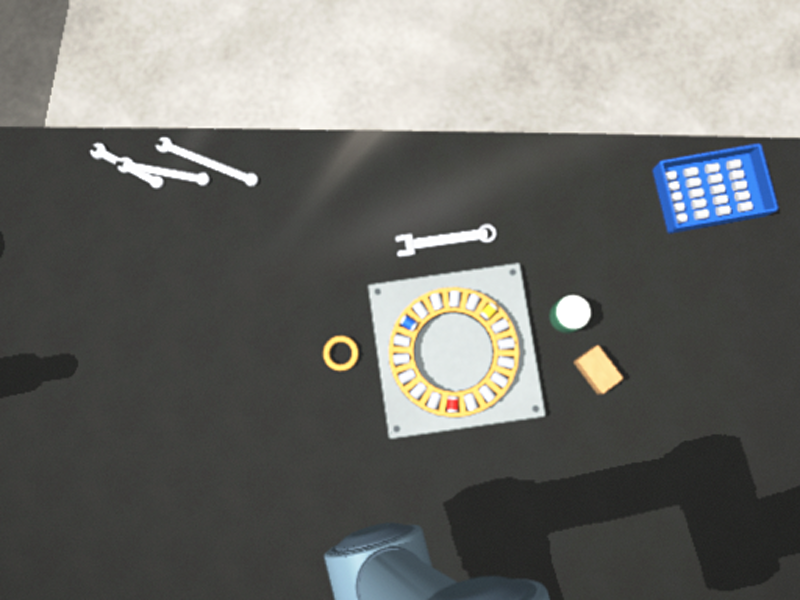

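View pics/scene0.png

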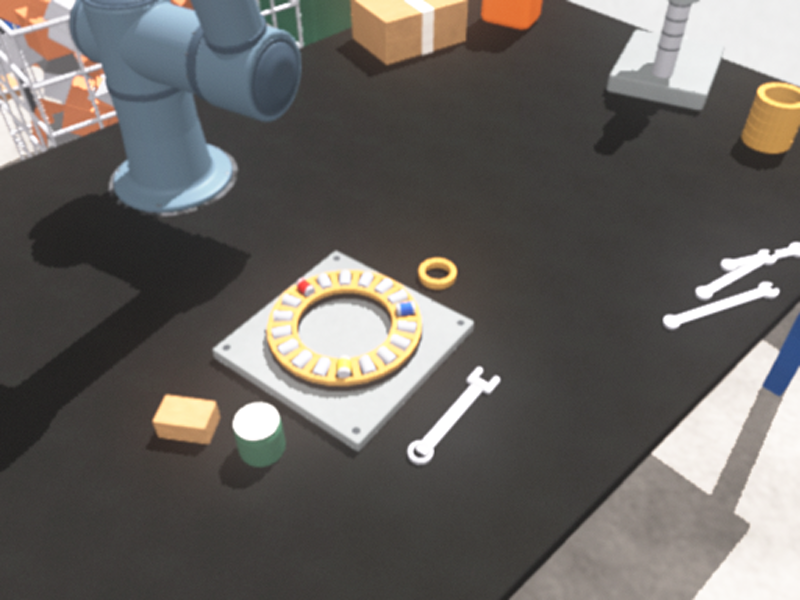

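The top view shows the bearing centred near (455,351), red at (452,405), yellow at (488,311) and blue at (409,322). The tin is at (572,313) and the carton at (598,370). The scene view has red at (305,287), yellow at (344,368) and blue at (405,309). I'll segment the paint bands and fit the known geometry.

Run:
```python
from h import *
seeds={'top':[(452,405),(488,311),(409,322)],'scene':[(305,287),(344,368),(405,309)]}
hue=[(0,8),(25,35),(110,128)]
res={}
for n in seeds:
    im,d=load(n); hsv=cv2.cvtColor(im,cv2.COLOR_RGB2HSV)
    pts=[]
    for (u,v),nm in zip(seeds[n],'ryb'):
        u=u*.64;v=v*.64; yy,xx=np.mgrid[0:384,0:512]
        near=np.hypot(xx-u,yy-v)<8
        h=hsv[...,0].astype(int); 
        c={'r':(h<8)|(h>172),'y':(h>=26)&(h<=34),'b':(h>105)&(h<130)}[nm]
        m=near&c&(hsv[...,1]>130)&(hsv[...,2]>60)
        p=(xx[m].mean(),yy[m].mean()); pts.append(p); 
        w=world(n,np.c_[xx[m],yy[m]],depth=d[m])
        print(n,nm,m.sum(),np.round(p,1),'depthpt',np.median(w,0).round(1),'ztop',np.percentile(w[:,2],90).round(1),'z=54:',world(n,[p],z=54)[0].round(1))
    res[n]=world(n,pts,z=54 if n=='top' else 51)
a=np.radians([0,140,240]); M=90*np.c_[np.cos(a),np.sin(a)]
for n in res:
    W=res[n][:,:2]; z=M[:,0]+1j*M[:,1]; w=W[:,0]+1j*W[:,1]
    s=np.vdot(z-z.mean(),w-w.mean()); c=w.mean()-s/abs(s)*z.mean()
    f=c+s/abs(s)*z; print(n,'centre',c,'yaw',np.degrees(np.angle(s)),'scale',abs(s)/np.vdot(z-z.mean(),z-z.mean()).real,'fit',f.round(1),'res',abs(f-w).round(1))
im,d=load('top')
print('tin/carton/spacer',world('top',[(572*.64,313*.64)],z=60),world('top',[(598*.64,370*.64)],z=35),world('top',[(341*.64,353*.64)],z=14))
c=np.concatenate([im[150:300,220:370],]);cv2.imwrite('pics/c1.png',cv2.resize(c[:,:,::-1],(600,600),interpolation=cv2.INTER_CUBIC))
```

```text
top r 39 [289.1 258.3] depthpt [446.8 -36.1  53.9] ztop 57.0 z=54: [446.1 -36.3  54. ]
top y 34 [312.3 198.8] depthpt [604.2 -95.   53.9] ztop 57.6 z=54: [603.6 -95.4  54. ]
top b 26 [261.  206.1] depthpt [581.2  39.8  54.3] ztop 57.5 z=54: [581.2  39.8  54. ]
scene r 32 [193.3 183. ] depthpt [447.9 -39.7  51. ] ztop 53.4 z=54: [452.  -41.4  54. ]
scene y 8 [217.4 232.5] depthpt [601.4 -96.   50.2] ztop 53.5 z=54: [605.4 -98.   54. ]
scene b 34 [259.5 197.4] depthpt [590.1  38.1  52.1] ztop 55.1 z=54: [591.5  36.5  54. ]
top centre (535.5831026542171-37.26072115609125j) yaw 179.39386789771805 scale 0.9946230395755687 fit [445.6-36.3j 603.9-95.8j 581.4+40.2j] res [0.5 0.5 0.5]
scene centre (539.152209141945-39.01185878915121j) yaw 178.54102944611176 scale 0.9936259251096851 fit [449.2-36.7j 606.6-98.6j 586.1+37.8j] res [2.9 3.9 3.3]
tin/carton/spacer [[ 601.78886269 -236.15388661   60.        ]] [[ 508.49009993 -284.74935433   35.        ]] [[529.164497   155.81480014  14.        ]]
```

View pics/c1.png

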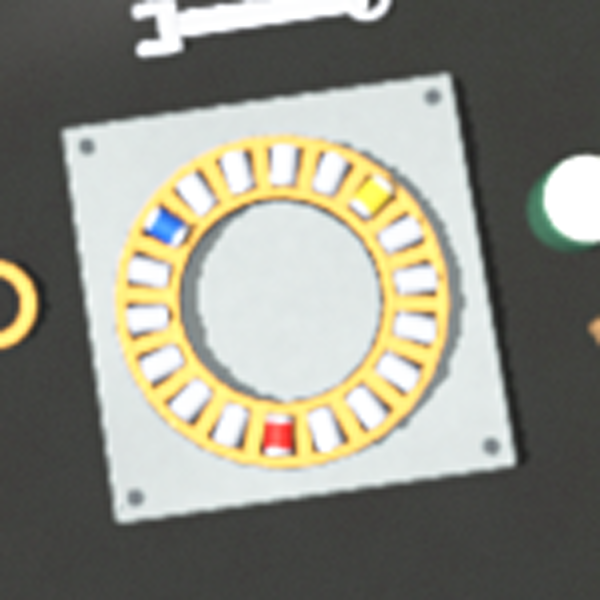

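Depth heights (about 54–57 mm) and the 90 mm radius fit both check out, with 0.5 mm residuals from the top camera. I'll shut the fingers and move above red at about z 150 mm, turning the tool to world-aligned on the way.

```bash
python3 -m pendant '[[[2,-2.2,0],[0,0,0.05],0],[[6,-6.5,0],[0,0,0.12],0],[[11,-12,0],[0,0,0.2],0],[[15.5,-17,0],[0,0,0.28],0],[[20,-22,0],[0,0,0.36],0],[[24.5,-27,0],[0,0,0.43],0],[[28,-30.5,0],[0,0,0.461],0],[[30,-33,0],[0,0,0.461],0]]'
python3 -c "
from h import *
s=arm.read_state();print(s['eef_pos'],R.from_quat(s['tcp_rot']).as_matrix().round(3),s['width'],s['contact_force'])"
```

```text
clock: 1.1
eef_pos: [411.1, -150.8, 231.0]
tcp_rot: [1.0, 0.0, -0.0, -0.0]
contact_force: [0.9, -0.6, -0.3]
width: 0.002
grasp_force: 0.0
[ 411.06486745 -150.81082081  231.00553071] [[ 1.     0.001 -0.   ]
 [ 0.001 -1.     0.   ]
 [-0.    -0.    -1.   ]] 0.0020554312560774396 [ 0.8751496  -0.62241194 -0.34728601]
```

```bash
python3 -m pendant '[[[1,-3,2],[0,0,0],0],[[2.2,-7,5],[0,0,0],0],[[3.2,-10.5,8],[0,0,0],0],[[3.5,-11.4,11],[0,0,0],0],[[3.5,-11.4,13.5],[0,0,0],0],[[3.5,-11.4,15],[0,0,0],0],[[3.5,-11.4,15],[0,0,0],0],[[3.5,-11.4,15],[0,0,0],0]]'
python3 - <<'E'
from h import *
for n in('scene','top'):
    im,d=grab(n)
    if n=='scene': cv2.imwrite('pics/s1.png',cv2.resize(im[110:260,120:320,::-1],(800,600),interpolation=cv2.INTER_CUBIC))
s=arm.read_state();print(s['eef_pos'],s['contact_force'])
E
```

```text
clock: 2.1
eef_pos: [446.8, -39.7, 82.2]
tcp_rot: [1.0, -0.0, 0.001, 0.0]
contact_force: [0.6, 0.5, -0.4]
width: -0.002
grasp_force: 0.0
[446.9000971  -39.69862688  82.43827164] [-0.05089175  0.19667965  0.48606375]
```

View pics/s1.png

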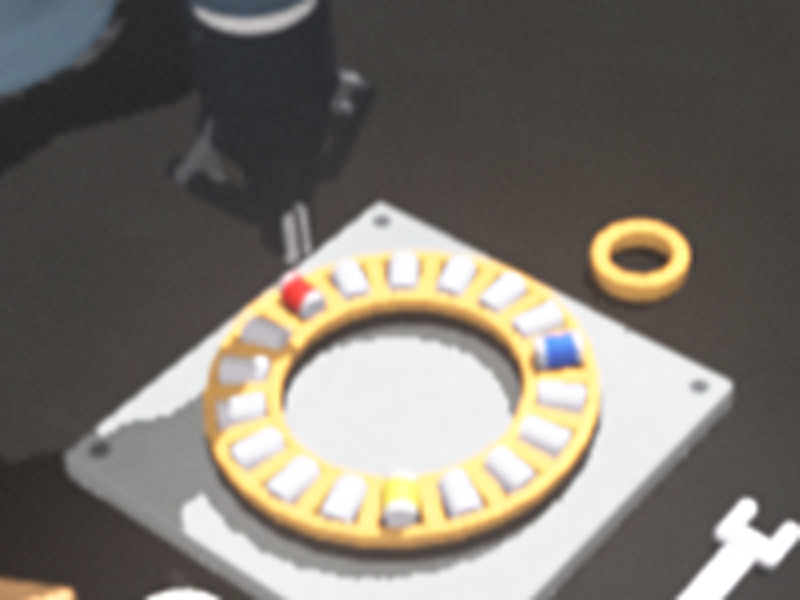

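The shut fingertips sit just above red, at (300,290) in the crop. I'll correct y and press gently.

```bash
python3 -m pendant '[[[0,-0.25,1],[0,0,0],0],[[0,-0.25,2],[0,0,0],0],[[0,-0.25,2.5],[0,0,0],0],[[0,-0.25,2.8],[0,0,0],0],[[0,-0.25,3.0],[0,0,0],0],[[0,-0.25,3.2],[0,0,0],0],[[0,-0.25,3.35],[0,0,0],0],[[0,-0.25,3.35],[0,0,0],0]]'
```

```text
clock: 3.2
eef_pos: [446.0, -36.7, 47.9]
tcp_rot: [1.0, -0.0, -0.0, -0.0]
contact_force: [-2.6, 1.5, 4.1]
width: -0.001
grasp_force: 2.4
```

```bash
python3 -m pendant '[[[0,0,0.05],[0,0,0],0],[[0,0,0.1],[0,0,0],0],[[0,0,0.15],[0,0,0],0],[[0,0,0.2],[0,0,0],0],[[0,0,0.2],[0,0,0],0],[[0,0,0.2],[0,0,0],0],[[0,0,0.2],[0,0,0],0],[[0,0,0.2],[0,0,0],0]]'
```

```text
clock: 4.2
eef_pos: [446.0, -36.7, 46.3]
tcp_rot: [1.0, -0.0, -0.0, -0.0]
contact_force: [-5.2, 1.7, 8.8]
width: -0.002
grasp_force: 4.3
```

Red is home: 8.8 N at z 46.3 matches the rubber. Next I lift and go over to yellow at (604.5,-96.5).

```bash
python3 -m pendant '[[[0,0,-1],[0,0,0],0],[[0,0,-3.5],[0,0,0],0],[[3,1.2,-4],[0,0,0],0],[[7.5,2.8,-4],[0,0,0],0],[[12,4.5,-4],[0,0,0],0],[[15,5.7,-4],[0,0,0],0],[[15.85,6,-4],[0,0,0],0],[[15.85,6,-4],[0,0,0],0]]'
python3 - <<'E'
from h import *
im,d=grab('scene'); cv2.imwrite('pics/s2.png',cv2.resize(im[110:260,120:320,::-1],(800,600),interpolation=cv2.INTER_CUBIC))
s=arm.read_state();print(s['eef_pos'],s['contact_force'])
E
```

```text
clock: 5.2
eef_pos: [604.3, -96.7, 85.6]
tcp_rot: [1.0, -0.0, -0.0, -0.0]
contact_force: [0.1, 0.6, -0.4]
width: -0.003
grasp_force: 0.0
[603.67595577 -96.33094323  85.45839104] [-0.72591002 -0.39050622  0.46816443]
```

View pics/s2.png

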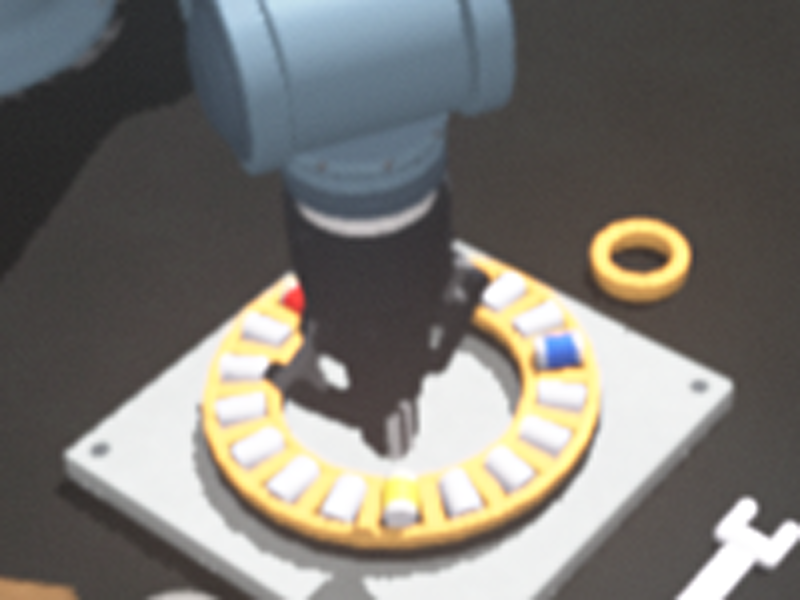

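The fingertips are above yellow, which is at (400,495) in the crop, and the bearing has not shifted. Pressing yellow now.

```bash
python3 -m pendant '[[[0.05,0,1.3],[0,0,0],0],[[0.05,0,2.5],[0,0,0],0],[[0.05,0,3.0],[0,0,0],0],[[0.05,0,3.3],[0,0,0],0],[[0.05,0,3.55],[0,0,0],0],[[0.05,0,3.8],[0,0,0],0],[[0.05,0,3.95],[0,0,0],0],[[0.05,0,3.95],[0,0,0],0]]'; python3 -m pendant '[[[0,0,0.05],[0,0,0],0],[[0,0,0.05],[0,0,0],0],[[0,0,0.05],[0,0,0],0],[[0,0,0.05],[0,0,0],0],[[0,0,-1],[0,0,0],0],[[0,0,-2.5],[0,0,0],0],[[0,0,-4],[0,0,0],0],[[0,0,-4],[0,0,0],0]]' & sleep 0; wait
python3 - <<'E'
from h import *
im,d=grab('scene'); cv2.imwrite('pics/s3.png',cv2.resize(im[110:260,120:320,::-1],(800,600),interpolation=cv2.INTER_CUBIC))
s=arm.read_state();print(s['eef_pos'],s['contact_force'])
E
```

```text
clock: 6.25
eef_pos: [605.2, -96.8, 46.9]
tcp_rot: [1.0, -0.0, 0.0, -0.0]
contact_force: [-3.5, 1.4, 7.1]
width: -0.003
grasp_force: 3.5
clock: 7.25
eef_pos: [606.4, -97.3, 88.6]
tcp_rot: [1.0, -0.0, 0.002, 0.001]
contact_force: [-1.2, -0.1, -0.2]
width: -0.002
grasp_force: 0.0
[605.62229873 -96.99629753  87.33413662] [-0.17867782  0.40202918 -0.11988964]
```

View pics/s3.png

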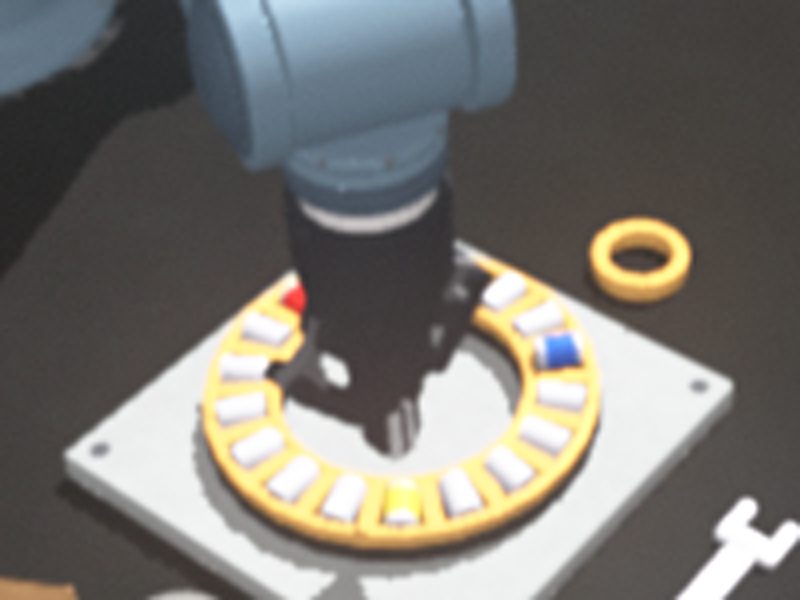

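Yellow now looks level at (402,500), with 7.1 N at z 46.9. Next is blue at (582.5,39.5).

```bash
python3 -m pendant '[[[-0.4,-2,0],[0,0,0],0],[[-1,-6,0],[0,0,0],0],[[-1.6,-10,0],[0,0,0],0],[[-2.1,-13,0],[0,0,0],0],[[-2.2,-13.7,0],[0,0,0],0],[[-2.2,-13.7,0.5],[0,0,0],0],[[-2.2,-13.7,0.5],[0,0,0],0],[[-2.2,-13.7,0.5],[0,0,0],0]]'
```

```text
clock: 8.3
eef_pos: [583.2, 39.4, 81.1]
tcp_rot: [1.0, -0.001, -0.0, 0.0]
contact_force: [0.9, -0.3, 0.0]
width: -0.0
grasp_force: 0.0
```

```bash
python3 -m pendant '[[[0,0,1],[0,0,0],0],[[0,0,2],[0,0,0],0],[[0,0,2.5],[0,0,0],0],[[0,0,2.8],[0,0,0],0],[[0,0,3.1],[0,0,0],0],[[0,0,3.3],[0,0,0],0],[[0,0,3.5],[0,0,0],0],[[0,0,3.5],[0,0,0],0]]'
```

```text
clock: 9.3
eef_pos: [583.1, 40.2, 46.9]
tcp_rot: [1.0, -0.0, -0.0, 0.0]
contact_force: [-4.6, -0.1, 7.0]
width: 0.002
grasp_force: 3.6
```

Blue is home too, with 7.0 N at z 46.9. I'll hold briefly, lift, and back off toward the robot's right so the view is clear.

```bash
python3 -m pendant '[[[0,0,0.05],[0,0,0],0],[[0,0,0.05],[0,0,0],0],[[0,0,-1],[0,0,0],0],[[0,0,-4],[0,0,0],0],[[0,0,-8],[0,0,0],0],[[0,0,-12],[0,0,0],0],[[0,0,-16],[0,0,0],0],[[0,0,-18],[0,0,0],0]]'
python3 -m pendant '[[[-1,-3,0],[0,0,0],0],[[-3,-7,0],[0,0,0],0],[[-5,-12,0],[0,0,0],0],[[-7,-17,0],[0,0,0],0],[[-9,-22,0],[0,0,0],0],[[-10,-25,0],[0,0,0],0],[[-10,-26,0],[0,0,0],0],[[-10,-26,0],[0,0,0],0]]'
python3 - <<'E'
from h import *
im,d=grab('scene'); cv2.imwrite('pics/s4.png',cv2.resize(im[110:320,60:340,::-1],(800,600),interpolation=cv2.INTER_CUBIC))
s=arm.read_state();print(s['clock'],s['eef_pos'],s['contact_force'])
im,d=grab('top');a=np.radians([0,140,240,20,160,260])+np.radians(179)
p=eyes.camera_params('top');A=att(p)
P=np.c_[536.5+90*np.cos(a),-37.5+90*np.sin(a),np.full(6,48.)]
uv=cv2.projectPoints(P,cv2.Rodrigues(A.T)[0],-A.T@p['origin'],p['mtx'],p['dist_coeffs'])[0][:,0]
for u,v in uv:
    u,v=int(round(u)),int(round(v)); dd=d[v-1:v+2,u-1:u+2]; print(u,v,im[v,u],world('top',[(u,v)],depth=[np.median(dd)])[0].round(1))
E
```

```text
clock: 10.3
eef_pos: [584.3, 40.2, 229.2]
tcp_rot: [1.0, -0.0, 0.002, 0.0]
contact_force: [-0.4, -0.4, -0.6]
width: 0.002
grasp_force: 0.0
clock: 11.3
eef_pos: [483.2, 300.2, 225.7]
tcp_rot: [1.0, 0.0, -0.0, 0.0]
contact_force: [-0.4, 0.4, -0.1]
width: -0.004
grasp_force: 0.0
11.35 [483.40137165 299.62584311 225.81071229] [-0.19199699 -0.69960997  0.02572589]
289 258 [203  48  43] [446.9 -36.4  47.2]
312 199 [255 255  98] [604.3 -95.6  45.8]
261 206 [ 78 159 253] [582.4  40.   46.7]
301 257 [178 182 187] [450.2 -67.7  47.4]
302 193 [253 254 254] [619.8 -68.8  46.3]
257 217 [176 178 184] [552.8  49.9  46.3]
```

View pics/s4.png

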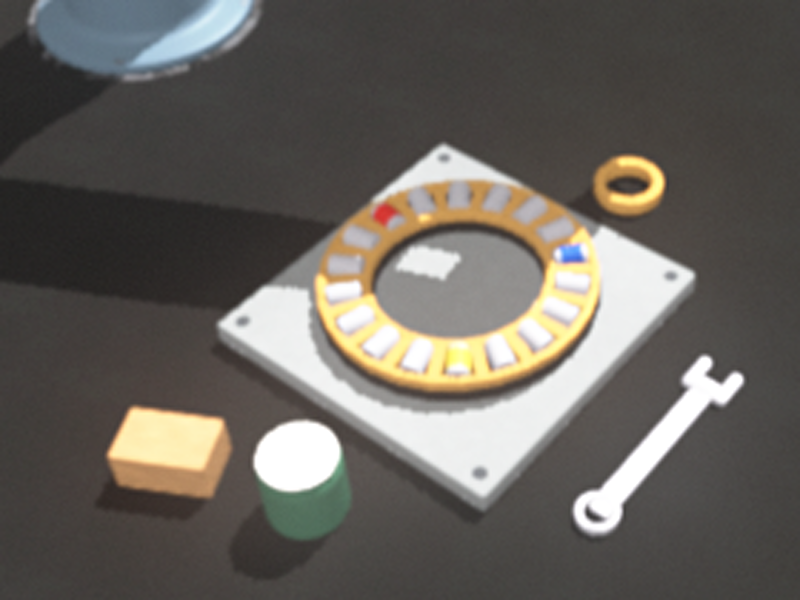

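The final view shows all three marked rollers, red (386,215), yellow (458,358) and blue (571,253), level with their neighbours. In depth they match to within 0.5 mm. Nothing else has moved and the arm is clear, so I'm handing in.

```bash
python3 -c "
from station import arm
print(arm.close_job())"
```

```text
the job is handed in; nothing more can be done
None
```

I pressed the red, yellow and blue rollers down in that order, each level with its unmarked neighbours within about 0.5 mm by the depth camera and with no more than about 9 N of downward force at each reading; the surrounding things looked undisturbed, and I handed the job in with the arm clear, though no verdict came back.

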